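Load a sprung scale pan with ring weights down to its marks

ROBOT

A 7-joint arm with a two-finger parallel gripper is mounted at the origin on the work surface. World frame = base frame: x ahead of the robot, y to its left, z up, the work surface at z = 0. Lengths are in m, angles in rad, forces in N, time in s.
With the tool pointing down it reaches from about 0.4 to 0.875 m from the base axis. Payload 19.3 kg.
Tool frame: the origin (TCP) lies midway between the tips of the shut fingers; the grasp point (between the pads) lies 19 mm behind it; y points along the fingers, x is the direction in which the jaws open and shut, and the axes are right-handed (so a half turn about y gives the same grasp; the last joint's range is limited). The gripper opens to 85 mm and grips with 20 to 120 N. Pads are 22 mm wide; open, the fingers measure 114 mm over their backs; the gripper's body (76 mm by 85 mm) begins 54 mm behind the grasp point. The pads swing forward as they close: fully open they stand 13 mm farther back than shut.
Start: joints at [1.19, 0.521, -0.036, 1.599, 0.021, 1.021, -0.113], TCP at [0.191, -0.595, 0.231] pointing down, gripper open.
Joint ranges: [-2.91, 2.91], [-0.3, 2.13], [-1.5, 1.42], [0.17, 2.43], [-1.26, 4.41], [0.16, 1.93], [-2.52, 2.52]. Speed limits (rad/s): [1.89, 1.89, 2.39, 2.39, 3.01, 3.01, 3.01].

INTERFACE

Orientations are given as a rotation vector (axis times angle).
In Python, from cell import env gives the robot as it stands.
- The arm moves only by the shell command python3 -m inch 'ROWS' [OPENING] [FORCE]. ROWS is JSON, a list of rows, each an object of numbers: "dx", "dy", "dz": the shift along the world's x, y, z in m; "roll": the turn about the world's z in degrees. In form: [{"dx": .., "dy": .., "dz": .., "roll": ..}, ...]. A call has 1 to 20 rows; each row is the pose to reach, as a shift and turn from the pose commanded when the call began; what a row does not reach only later rows make up. A row lasts 1/10 s, in which the tool goes at most 50 mm and 8.59 degrees, less where a joint would pass 70% of its speed; a pose out of reach is approached as far as the arm can. A call with a gripper value outside its range is refused whole. OPENING is the opening, from -1 (shut) to 1 (fully open), set as the call begins (- or left out, the last holds). The fingers move at their own pace and stop on an object; FORCE is the grip in N (left out, the last holds). Time passes only in rows, so rows that repeat a pose let the fingers close. It gives the time, the measured TCP pose, the force and the opening at its end, in the units of the state.
- env.read_state(): the state, without advancing time (a new reading comes with each control period).
- env.snapshot(name): name is "scene" or "top" or "wrist"; returns a dict with "pixels" (480x640x3 uint8, red, green, blue), "camera_matrix" (3x3 intrinsics, pixels), "D" ([k1, k2, p1, p2, k3] as OpenCV has them; the pictures are not rectified), "eye" and "orientation" of the camera in the world. Camera axes: x right, y up, looking along -z (the intrinsics and any distortion apply to the point x, -y, -z); pixel columns grow to the right and rows downward; lengths in m; the calibration is good to about 2 mm. A picture is of the moment at which its call begins. There is no depth.
- env.close_job(): hands the job in, once; it reports no verdict.
Trained networks look in the newest picture that a camera, given by its name, has taken for a name from the list of things; names that differ only in an ending like _2 or _b are one class to them, and where a whole thing is asked for, a point or a joint stands for the part that bears it (a point fixed in the world has none). Each returns a list of dicts, best first, with "p" (0 to 1); they miss things now and then, are a little off and sometimes report something else, mostly with a low value. They report only what shows in the picture. A call takes as long as a camera call. They do not tell look-alikes from the thing itself.
- env.regions_of(camera, label): "region" (480x640 bool, what is visible of it) and "rect" ([left, top, width, height] in pixels, round what is visible of it).
The state is a dict: "time": time; "qpos": joint angles; "qvel": joint speeds; "joint_torque": joint torques, N m; "tcp_pos": TCP position; "ee_rot": TCP orientation; "contact_force": force on the tool from outside, world axes, zero at the start; "torque": the same for the moment, N m; "gripper_width": opening from 0.0 (shut) to 1.0 (fully open).
Only numpy, scipy, OpenCV 4.12 (cv2) and the standard library are available. Lean on these libraries where they do the work, as an engineer would, in place of code of your own. Each camera call takes 0.05 s, during which the arm holds its last target.

TASK

Thread the steel ring weights one at a time down over the spindle of the spring scale, each resting flat on the pan or on the ring below it, until the pan's pointer comes to rest wholly between the two marker tabs; leave rings that are not needed lying on the bench. The spindle stands off the pan's centre, so feel for it: lower each ring gently, never drop or force it, do not hit the pan or push it to the bottom of its travel, and leave the marker tabs and the other glassware where they are.

Things in the scene. Friction and masses are not known exactly. Their poses are not given: they have to be found in the camera images.
- scale: white base of the spring scale, 200 x 150 mm, 48 mm tall, fixed to the bench; origin at bench level right below the pan's centre; its x axis points from the pan to the gauge post (the base reaches from -85 to +115 mm in x). The gauge post is 12 x 8 mm at x +82, y +34 mm, top 150 mm above the bench
- pan: round steel pan, 76 mm across, 5 mm thick, no rim; origin at the centre of its upper face, 125 mm above the bench when empty; z up. It slides straight down on a spring of 0.24 N per mm (one ring sinks it 8 to 12 mm); its bottom stop is 55 mm below the empty height, keep it above 52 mm. It takes less than 20 N without harm
- pan_axis_top (a point): point straight above the pan's centre, level with the top of the round steel spindle (18 mm in diameter, top edge rounded 1 mm, 48 mm tall above the pan's face). The spindle itself stands 6 mm off this point in a direction that differs every time and is not measured: it must be seen or felt. It stays put under light pushes; the point moves with the pan
- pointer (a point): tip of the pan's pointer, a bar 6 mm wide and 3 mm thick that runs from the pan along the scale's x axis to 88 mm from the pan's centre; point half-way up its thickness; moves with the pan
- marks_mid (a point): point half-way between the two horizontal steel marker tabs on the gauge post, one above the other with a free gap of 21 mm (tabs 3 mm thick); the pointer's end passes through the gap. The pointer is wholly between the tabs when its tip is less than 9 mm above or below this point. Pre-set 22 to 32 mm below the empty pointer: two or three rings are usual
- mat: black rubber mat, 210 x 210 x 4 mm, fixed, on which the four rings start about 120 mm apart; origin under its centre
- ring1_centre (a point): centre (half-way up) of a plain steel ring weight, flat on the mat: 60 mm outside, 22 mm bore, 12 mm thick, about 240 g (205 to 275 g, hidden); z is its axis. All four rings look alike; which are used is free
- ring2_centre (a point): centre (half-way up) of a plain steel ring weight, flat on the mat: 60 mm outside, 22 mm bore, 12 mm thick, about 240 g (205 to 275 g, hidden); z is its axis. All four rings look alike; which are used is free
- ring3_centre (a point): centre (half-way up) of a plain steel ring weight, flat on the mat: 60 mm outside, 22 mm bore, 12 mm thick, about 240 g (205 to 275 g, hidden); z is its axis. All four rings look alike; which are used is free
- ring4_centre (a point): centre (half-way up) of a plain steel ring weight, flat on the mat: 60 mm outside, 22 mm bore, 12 mm thick, about 240 g (205 to 275 g, hidden); z is its axis. All four rings look alike; which are used is free
- jar: amber glass jar with black cap, 64 mm across, 100 mm tall, origin under its centre; leave alone
- beaker: open glass beaker, 66 mm across, 85 mm tall, origin under its centre; leave alone
- rack: white tube rack with blue-capped tubes, 70 x 200 mm, 104 mm tall, origin under its centre; leave alone
There are look-alikes about, which are no part of the job. Leave any pink look-alike of the part that bears ring4_centre alone.

How it is judged:
On the way, in this order (a step that is already met when the one before it is completed fails the run):
1. a first ring sits alone on the spindle (((horizontal distance between ring1_centre and pan below 0.011 m and z of ring1_centre in the frame of pan below 0.046 m and height (world z) of ring1_centre above 0.06 m) or (horizontal distance between ring2_centre and pan below 0.011 m and z of ring2_centre in the frame of pan below 0.046 m and height (world z) of ring2_centre above 0.06 m) or (horizontal distance between ring3_centre and pan below 0.011 m and z of ring3_centre in the frame of pan below 0.046 m and height (world z) of ring3_centre above 0.06 m) or (horizontal distance between ring4_centre and pan below 0.011 m and z of ring4_centre in the frame of pan below 0.046 m and height (world z) of ring4_centre above 0.06 m)) and not (((horizontal distance between ring1_centre and pan below 0.011 m and z of ring1_centre in the frame of pan below 0.046 m and height (world z) of ring1_centre above 0.06 m) and (horizontal distance between ring2_centre and pan below 0.011 m and z of ring2_centre in the frame of pan below 0.046 m and height (world z) of ring2_centre above 0.06 m)) or ((horizontal distance between ring1_centre and pan below 0.011 m and z of ring1_centre in the frame of pan below 0.046 m and height (world z) of ring1_centre above 0.06 m) and (horizontal distance between ring3_centre and pan below 0.011 m and z of ring3_centre in the frame of pan below 0.046 m and height (world z) of ring3_centre above 0.06 m)) or ((horizontal distance between ring1_centre and pan below 0.011 m and z of ring1_centre in the frame of pan below 0.046 m and height (world z) of ring1_centre above 0.06 m) and (horizontal distance between ring4_centre and pan below 0.011 m and z of ring4_centre in the frame of pan below 0.046 m and height (world z) of ring4_centre above 0.06 m)) or ((horizontal distance between ring2_centre and pan below 0.011 m and z of ring2_centre in the frame of pan below 0.046 m and height (world z) of ring2_centre above 0.06 m) and (horizontal distance between ring3_centre and pan below 0.011 m and z of ring3_centre in the frame of pan below 0.046 m and height (world z) of ring3_centre above 0.06 m)) or ((horizontal distance between ring2_centre and pan below 0.011 m and z of ring2_centre in the frame of pan below 0.046 m and height (world z) of ring2_centre above 0.06 m) and (horizontal distance between ring4_centre and pan below 0.011 m and z of ring4_centre in the frame of pan below 0.046 m and height (world z) of ring4_centre above 0.06 m)) or ((horizontal distance between ring3_centre and pan below 0.011 m and z of ring3_centre in the frame of pan below 0.046 m and height (world z) of ring3_centre above 0.06 m) and (horizontal distance between ring4_centre and pan below 0.011 m and z of ring4_centre in the frame of pan below 0.046 m and height (world z) of ring4_centre above 0.06 m)))), for 0.2 s.
2. then a second ring sits on it, two in all ((((horizontal distance between ring1_centre and pan below 0.011 m and z of ring1_centre in the frame of pan below 0.046 m and height (world z) of ring1_centre above 0.06 m) and (horizontal distance between ring2_centre and pan below 0.011 m and z of ring2_centre in the frame of pan below 0.046 m and height (world z) of ring2_centre above 0.06 m)) or ((horizontal distance between ring1_centre and pan below 0.011 m and z of ring1_centre in the frame of pan below 0.046 m and height (world z) of ring1_centre above 0.06 m) and (horizontal distance between ring3_centre and pan below 0.011 m and z of ring3_centre in the frame of pan below 0.046 m and height (world z) of ring3_centre above 0.06 m)) or ((horizontal distance between ring1_centre and pan below 0.011 m and z of ring1_centre in the frame of pan below 0.046 m and height (world z) of ring1_centre above 0.06 m) and (horizontal distance between ring4_centre and pan below 0.011 m and z of ring4_centre in the frame of pan below 0.046 m and height (world z) of ring4_centre above 0.06 m)) or ((horizontal distance between ring2_centre and pan below 0.011 m and z of ring2_centre in the frame of pan below 0.046 m and height (world z) of ring2_centre above 0.06 m) and (horizontal distance between ring3_centre and pan below 0.011 m and z of ring3_centre in the frame of pan below 0.046 m and height (world z) of ring3_centre above 0.06 m)) or ((horizontal distance between ring2_centre and pan below 0.011 m and z of ring2_centre in the frame of pan below 0.046 m and height (world z) of ring2_centre above 0.06 m) and (horizontal distance between ring4_centre and pan below 0.011 m and z of ring4_centre in the frame of pan below 0.046 m and height (world z) of ring4_centre above 0.06 m)) or ((horizontal distance between ring3_centre and pan below 0.011 m and z of ring3_centre in the frame of pan below 0.046 m and height (world z) of ring3_centre above 0.06 m) and (horizontal distance between ring4_centre and pan below 0.011 m and z of ring4_centre in the frame of pan below 0.046 m and height (world z) of ring4_centre above 0.06 m))) and not (((horizontal distance between ring2_centre and pan below 0.011 m and z of ring2_centre in the frame of pan below 0.046 m and height (world z) of ring2_centre above 0.06 m) and (horizontal distance between ring3_centre and pan below 0.011 m and z of ring3_centre in the frame of pan below 0.046 m and height (world z) of ring3_centre above 0.06 m) and (horizontal distance between ring4_centre and pan below 0.011 m and z of ring4_centre in the frame of pan below 0.046 m and height (world z) of ring4_centre above 0.06 m)) or ((horizontal distance between ring1_centre and pan below 0.011 m and z of ring1_centre in the frame of pan below 0.046 m and height (world z) of ring1_centre above 0.06 m) and (horizontal distance between ring3_centre and pan below 0.011 m and z of ring3_centre in the frame of pan below 0.046 m and height (world z) of ring3_centre above 0.06 m) and (horizontal distance between ring4_centre and pan below 0.011 m and z of ring4_centre in the frame of pan below 0.046 m and height (world z) of ring4_centre above 0.06 m)) or ((horizontal distance between ring1_centre and pan below 0.011 m and z of ring1_centre in the frame of pan below 0.046 m and height (world z) of ring1_centre above 0.06 m) and (horizontal distance between ring2_centre and pan below 0.011 m and z of ring2_centre in the frame of pan below 0.046 m and height (world z) of ring2_centre above 0.06 m) and (horizontal distance between ring4_centre and pan below 0.011 m and z of ring4_centre in the frame of pan below 0.046 m and height (world z) of ring4_centre above 0.06 m)) or ((horizontal distance between ring1_centre and pan below 0.011 m and z of ring1_centre in the frame of pan below 0.046 m and height (world z) of ring1_centre above 0.06 m) and (horizontal distance between ring2_centre and pan below 0.011 m and z of ring2_centre in the frame of pan below 0.046 m and height (world z) of ring2_centre above 0.06 m) and (horizontal distance between ring3_centre and pan below 0.011 m and z of ring3_centre in the frame of pan below 0.046 m and height (world z) of ring3_centre above 0.06 m)))), for 0.2 s.
At the end, for the whole second after the job is handed in: the pointer rests within 9 mm above or below the middle of the marker tabs (wholly between them), the pan still; every ring either lies on the spindle (centre within 11 mm of the pan's centre, stacked flat within 0.12 rad, below the spindle's top) or flat on the mat or bench (z of pointer in the frame of marks_mid between -0.009 and 0.009 m and linear speed of pan below 0.01 m/s and (((horizontal distance between ring1_centre and pan below 0.011 m and z of ring1_centre in the frame of pan below 0.046 m and height (world z) of ring1_centre above 0.06 m) and angle between ring1_centre's own z axis and vertical below 0.12 rad) or height (world z) of ring1_centre between 0 and 0.016 m) and (((horizontal distance between ring2_centre and pan below 0.011 m and z of ring2_centre in the frame of pan below 0.046 m and height (world z) of ring2_centre above 0.06 m) and angle between ring2_centre's own z axis and vertical below 0.12 rad) or height (world z) of ring2_centre between 0 and 0.016 m) and (((horizontal distance between ring3_centre and pan below 0.011 m and z of ring3_centre in the frame of pan below 0.046 m and height (world z) of ring3_centre above 0.06 m) and angle between ring3_centre's own z axis and vertical below 0.12 rad) or height (world z) of ring3_centre between 0 and 0.016 m) and (((horizontal distance between ring4_centre and pan below 0.011 m and z of ring4_centre in the frame of pan below 0.046 m and height (world z) of ring4_centre above 0.06 m) and angle between ring4_centre's own z axis and vertical below 0.12 rad) or height (world z) of ring4_centre between 0 and 0.016 m)); the robot touches nothing.
It fails at once if the pan or its spindle takes 20 N or more (dropped or forced) (contact force between pan and anything else above 20 N).
It fails at once if a ring is dropped or slammed: the pan is driven faster than 0.18 m/s under more than 4 N (linear speed of pan above 0.18 m/s and contact force between pan and anything else above 4 N).
It fails at once if the pan is pushed to its bottom stop (52 mm or more below empty) (z of pan in the frame of scale below 0.073 m).
It fails at once if the marker tabs are shifted by more than 4 mm (distance of marks_mid from where it was at the start of the episode above 0.004 m).
It fails at once if the jar, beaker or rack is shifted by more than 20 mm (distance of any of jar, beaker, rack from where it was at the start of the episode above 0.02 m).
It also fails if it takes over 72 s, if anything falls off the work surface, if the arm or the gripper's body presses on something with over 40 N, if the wrist force passes 120 N, or if a joint passes its speed limit or range.

## Working session

There is one attempt and no reset: what is moved stays moved. The work goes in short steps, Python scripts to look and compute and a shell command to move; the robot and the scene stay as the last step left them, time stands still between calls to the robot, and variables do not carry over. Pictures are saved under pics/ and viewed, and the job is handed in when it is done.

```bash
ls; mkdir -p pics; cat > h.py <<'E'
import numpy as np, cv2
from cell import env
from scipy.spatial.transform import Rotation as R
def rotm(o):
    o=np.array(o,float)
    if o.shape==(3,3): return o
    if o.size==3: return R.from_rotvec(o).as_matrix()
    raise Exception(str(o))
def snap(n,f=None):
    s=env.snapshot(n)
    if f: cv2.imwrite('pics/'+f+'.png',s['pixels'][:,:,::-1])
    return s
def proj(s,P):
    Rm=rotm(s['orientation']); p=(np.atleast_2d(P)-np.array(s['eye']))@Rm
    p=p*np.array([1,-1,-1])
    return cv2.projectPoints(p,np.zeros(3),np.zeros(3),np.array(s['camera_matrix'],float),np.array(s['D'],float))[0].reshape(-1,2)
def unproj(s,uv,z):
    uv=np.array(uv,float).reshape(-1,1,2)
    n=cv2.undistortPoints(uv,np.array(s['camera_matrix'],float),np.array(s['D'],float)).reshape(-1,2)
    d=np.c_[n[:,0],-n[:,1],-np.ones(len(n))]@rotm(s['orientation']).T
    e=np.array(s['eye']); t=(z-e[2])/d[:,2]
    return e+t[:,None]*d
def st():
    s=env.read_state()
    for k in ('time','tcp_pos','ee_rot','contact_force','torque','gripper_width','qpos'): print(k,np.round(s[k],4))
    return s
E
python3 - <<'E'
from h import *
for n in('scene','top','wrist'):
    s=snap(n,n+'0'); print(n,np.round(s['eye'],3),s['orientation'],s['D'],s['camera_matrix'])
st()
E
```

```text
pics
scene [1.161 0.595 0.976] [0.40311347 0.8261484  2.14572999] [0.00963268 0.         0.         0.         0.        ] [[550.23750489   0.         309.98218477]
 [  0.         550.23750489 240.23127796]
 [  0.           0.           1.        ]]
top [0.46  0.109 1.234] [ 0.08505023 -0.06440058 -1.56437247] [-0.07014895  0.          0.          0.          0.        ] [[548.47247085   0.         313.78672911]
 [  0.         548.47247085 244.1791942 ]
 [  0.           0.           1.        ]]
wrist [ 0.257 -0.574  0.373] [-0.23215714  0.17269642 -1.25160828] [0.01785831 0.         0.         0.         0.        ] [[366.81523481   0.         321.60509589]
 [  0.         366.81523481 241.61501322]
 [  0.           0.           1.        ]]
time 0.15
tcp_pos [ 0.1911 -0.5948  0.2309]
ee_rot [-1.3399  0.9778 -0.9765]
contact_force [-0.2651  0.8416  0.0454]
torque [-0.0242  0.0485 -0.0342]
gripper_width 1.0028
qpos [ 1.1898  0.5219 -0.0364  1.5998  0.0212  1.0211 -0.1128]
```

View pics/scene0.png

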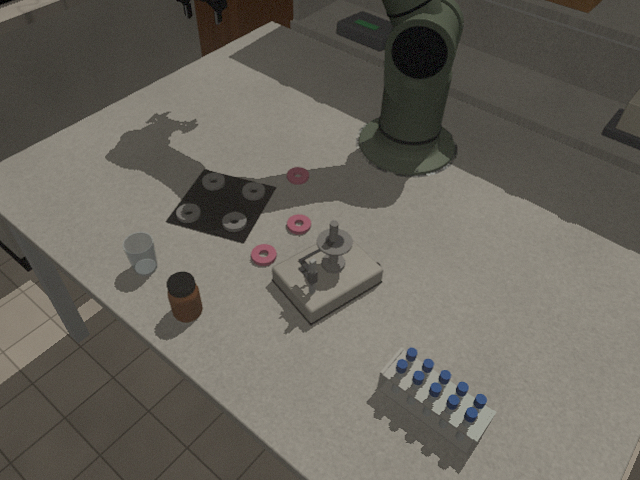

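View pics/top0.png

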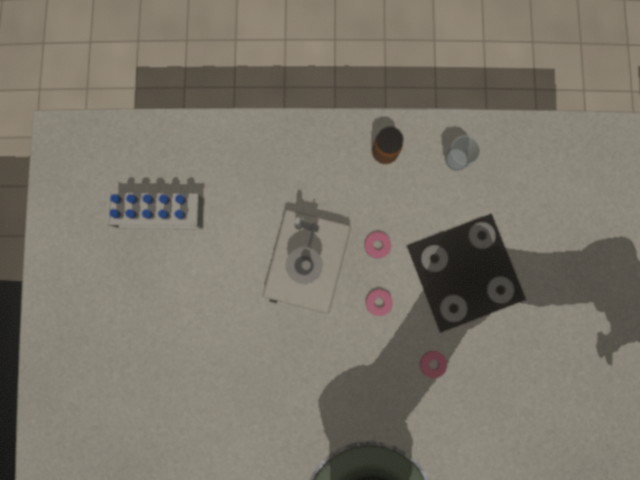

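```bash
python3 - <<'E'
from h import *
s=env.read_state(); print(rotm(s['ee_rot']).round(3))
S={n:snap(n) for n in('scene','top')}
for n in S:
  for l in ('ring1_centre','pan','scale','mat','jar','beaker','rack'):
    for d in env.regions_of(n,l):
        ys,xs=np.nonzero(d['region']); print(n,l,round(d['p'],2),np.round(d['rect'],0),xs.mean().round(1),ys.mean().round(1),len(xs))
E
```

```text
[[ 0.306 -0.     0.952]
 [-0.952  0.001  0.306]
 [-0.001 -1.    -0.   ]]
scene ring1_centre 0.87 [199. 174.  23.  17.] 212.5 181.5 289
scene pan 0.76 [302. 224.  52.  42.] 331.9 243.2 963
scene scale 0.85 [272. 217. 109. 106.] 325.9 274.6 6475
scene scale 0.3 [244. 179.  17.  22.] 252.9 191.0 296
scene mat 0.94 [168. 169. 103.  72.] 221.5 207.4 3455
scene jar 0.77 [167. 273.  36.  50.] 183.5 296.8 1404
scene beaker 0.73 [121. 231.  36.  45.] 140.4 252.8 1161
scene beaker 0.22 [298. 216.  52.  52.] 331.2 243.4 1057
scene rack 0.36 [243. 177.  23.  25.] 253.1 190.5 358
top ring1_centre 0.77 [488. 276.  24.  27.] 499.4 289.1 511
top pan 0.95 [285. 224.  36.  61.] 303.7 263.7 1212
top pan 0.21 [105. 193. 102.  38.] 154.9 210.5 3337
top scale 0.55 [264. 212.  86. 101.] 306.3 261.4 6181
top scale 0.52 [286. 225.  36.  58.] 303.9 263.2 1200
top mat 0.72 [104. 194. 103.  39.] 155.1 210.7 3381
top mat 0.64 [409. 215. 118. 114.] 465.0 272.2 6587
top jar 0.92 [374. 128.  31.  37.] 387.4 144.9 924
top beaker 0.65 [286. 224.  34.  62.] 303.6 263.5 1151
top beaker 0.61 [446. 136.  38.  34.] 462.1 152.9 869
top rack 0.72 [107. 192.  97.  41.] 154.8 210.7 3380
```

```bash
python3 - <<'E'
from h import *
for n,box in(('top',(400,205,540,340)),('scene',(165,165,285,245))):
    s=snap(n); im=s['pixels']; x0,y0,x1,y1=box
    g=im.mean(2); hsv=cv2.cvtColor(im,cv2.COLOR_RGB2HSV)
    c=im[y0:y1,x0:x1]
    m=np.zeros(g.shape,np.uint8)
    m[y0:y1,x0:x1]=((g>60)&(hsv[...,1]<60))[y0:y1,x0:x1]*255
    k,l,stt,cen=cv2.connectedComponentsWithStats(m)
    for i in range(1,k):
        if 80<stt[i,4]<1500:
            cs,_=cv2.findContours((l==i).astype(np.uint8),cv2.RETR_EXTERNAL,cv2.CHAIN_APPROX_NONE)
            (cx,cy),_,_=cv2.fitEllipse(cs[0])
            print(n,stt[i],(round(cx,1),round(cy,1)),cen[i].round(1),unproj(s,[cx,cy],.016).round(4), unproj(s,cen[i],.016).round(4))
    cv2.imwrite('pics/crop_%s.png'%n,cv2.resize(c[:,:,::-1],None,fx=4,fy=4))
    if n=='top': cv2.imwrite('pics/pan_top.png',cv2.resize(im[180:320,250:370,::-1],None,fx=4,fy=4,interpolation=cv2.INTER_CUBIC))
    else: cv2.imwrite('pics/pan_scene.png',cv2.resize(im[205:330,260:390,::-1],None,fx=4,fy=4,interpolation=cv2.INTER_CUBIC))
E
```

```text
top [469 222  27  26 467] (482.2, 234.4) [482.3 234.2] [[ 0.6003 -0.2521  0.016 ]] [[ 0.6006 -0.2523  0.016 ]]
top [421 245  27  26 492] (433.5, 257.7) [433.4 257.7] [[ 0.5474 -0.1417  0.016 ]] [[ 0.5475 -0.1413  0.016 ]]
top [488 277  25  26 404] (500.3, 289.7) [500.2 289.8] [[ 0.4766 -0.2899  0.016 ]] [[ 0.4765 -0.2899  0.016 ]]
top [441 296  26  25 421] (453.3, 308.1) [453.3 308.1] [[ 0.4359 -0.1841  0.016 ]] [[ 0.4358 -0.1841  0.016 ]]
scene [222 212  25  20 336] (234.1, 221.3) [234.1 221.3] [[ 0.5509 -0.1397  0.016 ]] [[ 0.5508 -0.1396  0.016 ]]
```

View pics/pan_top.png

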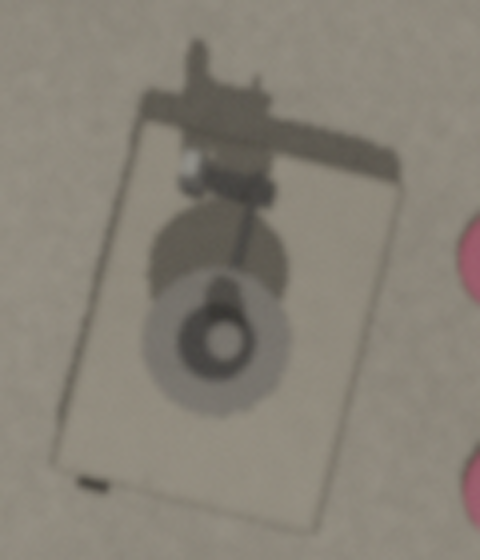

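View pics/pan_scene.png

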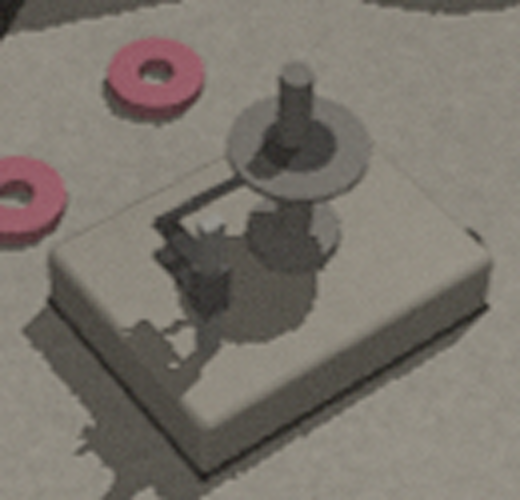

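```bash
python3 - <<'E'
from h import *
f=lambda u,v,x,y:[(u+.5)/4-.5+x,(v+.5)/4-.5+y]
t=snap('top'); s=snap('scene')
print('spindle top',unproj(t,f(224,340,250,180),.173),'scene',unproj(s,f(296,72,260,205),.173))
print('pan',unproj(t,f(217,341,250,180),.125),'scene',unproj(s,f(299,147,260,205),.125))
P=unproj(t,[f(142,95,250,180),f(400,180,250,180),f(318,530,250,180),f(57,463,250,180)],.048);print('base corners',P)
d=(P[0]-P[3])[:2];print(np.degrees(np.arctan2(d[1],d[0])))
d=(P[1]-P[2])[:2];print(np.degrees(np.arctan2(d[1],d[0])))
E
```

```text
spindle top [[0.5216603  0.13860111 0.173     ]] scene [[0.5215043  0.13689875 0.173     ]]
pan [[0.52391547 0.14349097 0.125     ]] scene [[0.52539123 0.14467965 0.125     ]]
base corners [[0.66292558 0.18799232 0.048     ]
 [0.61657467 0.04688019 0.048     ]
 [0.42697811 0.09091472 0.048     ]
 [0.461992   0.23176609 0.048     ]]
-12.289973565284091
-13.075350836691067
```

View pics/wrist0.png

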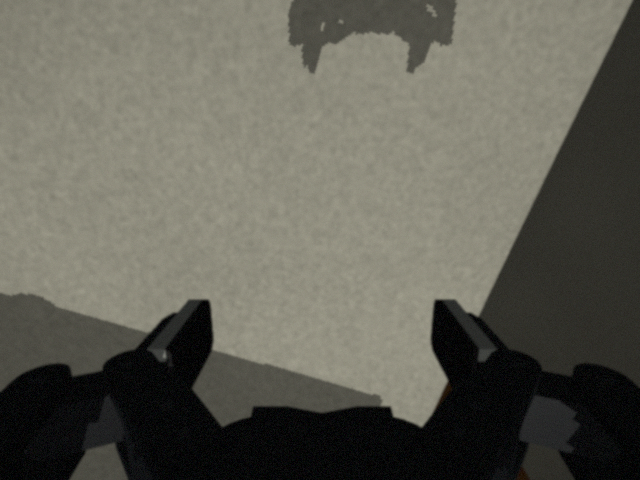

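```bash
python3 -m inch '[{"dx":0.03,"dy":0.038,"dz":0,"roll":-3},{"dx":0.06,"dy":0.076,"dz":0,"roll":-6},{"dx":0.09,"dy":0.114,"dz":-0.01,"roll":-12},{"dx":0.12,"dy":0.152,"dz":-0.01,"roll":-18},{"dx":0.15,"dy":0.19,"dz":-0.02,"roll":-24},{"dx":0.18,"dy":0.228,"dz":-0.03,"roll":-30.5},{"dx":0.21,"dy":0.266,"dz":-0.04,"roll":-30.5},{"dx":0.24,"dy":0.304,"dz":-0.05,"roll":-30.5},{"dx":0.27,"dy":0.342,"dz":-0.06,"roll":-30.5},{"dx":0.30,"dy":0.38,"dz":-0.07,"roll":-30.5},{"dx":0.33,"dy":0.418,"dz":-0.09,"roll":-30.5},{"dx":0.358,"dy":0.454,"dz":-0.12,"roll":-30.5},{"dx":0.358,"dy":0.454,"dz":-0.14,"roll":-30.5},{"dx":0.358,"dy":0.454,"dz":-0.14,"roll":-30.5},{"dx":0.358,"dy":0.454,"dz":-0.14,"roll":-30.5}]' 0.65 40
python3 - <<'E'
from h import *
s=snap('wrist','w1'); st(); print(rotm(env.read_state()['ee_rot']).round(3))
print(s['eye'],s['orientation'])
E
```

```text
time: 2.65
tcp_pos: [0.5486, -0.1419, 0.0917]
ee_rot: [-1.097, 1.371, -1.371]
contact_force: [0.2, -0.9, 0.3]
gripper_width: 0.825
time 2.7
tcp_pos [ 0.5489 -0.1424  0.0924]
ee_rot [-1.0953  1.3709 -1.3725]
contact_force [ 0.1426 -0.8941  0.7213]
torque [-0.0018  0.0149  0.0364]
gripper_width 0.826
qpos [ 0.1674  0.6154 -0.0257  1.8653  0.0252  0.6606 -1.6675]
[[-0.221  0.001  0.975]
 [-0.975 -0.001 -0.221]
 [ 0.001 -1.     0.001]]
[ 0.61614906 -0.1569327   0.23423165] [-0.19388232  0.24460902 -1.78058832]
```

View pics/w1.png

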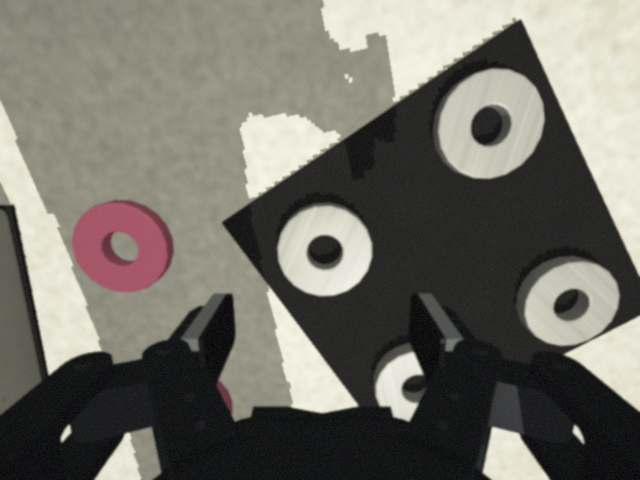

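```bash
cat >> h.py <<'E'
def rings(s,z=.016,T=110,amin=1500,amax=30000,hull=True):
    im=s['pixels']; g=im.mean(2); hsv=cv2.cvtColor(im,cv2.COLOR_RGB2HSV)
    m=((g>T)&(hsv[...,1]<45)).astype(np.uint8)
    k,l,stt,cen=cv2.connectedComponentsWithStats(m)
    for i in range(1,k):
        x,y,w,h,a=stt[i]
        if amin<a<amax:
            c=max(cv2.findContours((l==i).astype(np.uint8),cv2.RETR_EXTERNAL,cv2.CHAIN_APPROX_NONE)[0],key=len)
            e=cv2.fitEllipse(c)
            P=unproj(s,c.reshape(-1,2),z)[:,:2]
            A=np.c_[2*P,np.ones(len(P))]; sol=np.linalg.lstsq(A,(P**2).sum(1),rcond=None)[0]
            r=np.sqrt(sol[2]+sol[0]**2+sol[1]**2); 
            print('blob',stt[i],np.round(e[0],1),'circ',sol[:2].round(4),'r',r.round(4),'res',np.std(np.hypot(*(P-sol[:2]).T)).round(4))
E
python3 - <<'E'
from h import *
s=snap('wrist'); rings(s)
print(proj(s,[env.read_state()['tcp_pos']]))
E
```

```text
blob [ 436   70  107  110 7848] [489.1 124.2] circ [ 0.6022 -0.2511] r 0.0293 res 0.0002
blob [ 277  206   95   91 5878] [323.8 250.9] circ [ 0.5499 -0.1435] r 0.0294 res 0.0002
blob [ 523  261  117  151 9052] [585.5 322.4] circ [ 0.4548 -0.3017] r 0.0403 res 0.018
blob [ 374  351   49   71 2000] [398.7 385.2] circ [ 0.4433 -0.1747] r 0.0201 res 0.0067
blob [ 483  427   67   53 2338] [510.4 458.2] circ [ 0.3667 -0.2448] r 0.0237 res 0.0052
blob [  94  428   66   52 2236] [131.9 458.6] circ [0.4284 0.0306] r 0.0232 res 0.0051
[[322.66516662 308.05862635]]
```

```bash
python3 - <<'E'
from h import *
s=snap('wrist'); q=env.read_state(); Rm=rotm(q['ee_rot']); p=np.array(q['tcp_pos'])
for y in(0,-4,-8,-12,-16):
  for z in(-.011,.011):
    print(y,z,proj(s,p+np.array([[-.035,y/1000,z],[.035,y/1000,z]])@Rm.T).round(0).tolist())
cv2.imwrite('pics/w1z.png',cv2.resize(s['pixels'][270:420,120:540,::-1],(800,286),interpolation=cv2.INTER_CUBIC))
E
```

```text
0 -0.011 [[241.0, 331.0], [403.0, 332.0]]
0 0.011 [[238.0, 284.0], [406.0, 284.0]]
-4 -0.011 [[239.0, 336.0], [405.0, 336.0]]
-4 0.011 [[236.0, 288.0], [409.0, 288.0]]
-8 -0.011 [[237.0, 341.0], [408.0, 341.0]]
-8 0.011 [[234.0, 292.0], [411.0, 292.0]]
-12 -0.011 [[235.0, 347.0], [410.0, 347.0]]
-12 0.011 [[231.0, 296.0], [413.0, 296.0]]
-16 -0.011 [[233.0, 352.0], [412.0, 352.0]]
-16 0.011 [[229.0, 300.0], [416.0, 300.0]]
```

View pics/w1z.png

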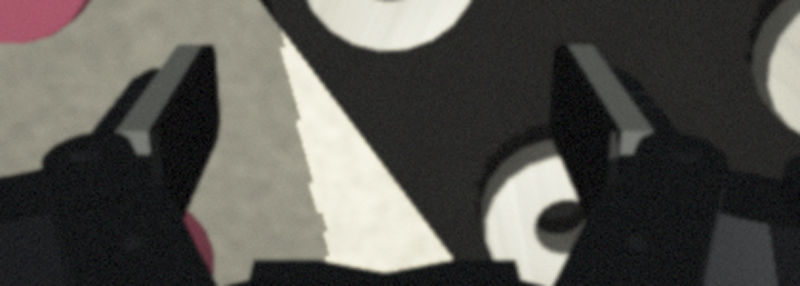

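```bash
python3 -m inch '[{"dx":0.001,"dy":-0.001,"dz":-0.03},{"dx":0.001,"dy":-0.001,"dz":-0.06},{"dx":0.001,"dy":-0.001,"dz":-0.075},{"dx":0.001,"dy":-0.001,"dz":-0.085},{"dx":0.001,"dy":-0.001,"dz":-0.091},{"dx":0.001,"dy":-0.001,"dz":-0.091},{"dx":0.001,"dy":-0.001,"dz":-0.091}]' 0.65 30
python3 -m inch '[{"dz":0},{"dz":0},{"dz":0},{"dz":0},{"dz":0},{"dz":0}]' -1 30
python3 - <<'E'
from h import *
s=snap('wrist','w2')
E
```

```text
invalid input at $[0]: expected keys dx, dy, dz, roll
invalid input at $[0]: expected keys dx, dy, dz, roll
```

View pics/w2.png

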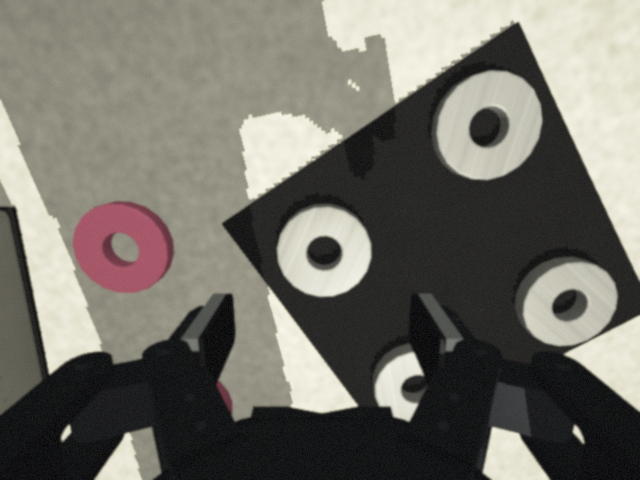

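All four keys are needed.

```bash
python3 -m inch '[{"dx":0.001,"dy":-0.001,"dz":-0.03,"roll":0},{"dx":0.001,"dy":-0.001,"dz":-0.06,"roll":0},{"dx":0.001,"dy":-0.001,"dz":-0.075,"roll":0},{"dx":0.001,"dy":-0.001,"dz":-0.085,"roll":0},{"dx":0.001,"dy":-0.001,"dz":-0.091,"roll":0},{"dx":0.001,"dy":-0.001,"dz":-0.091,"roll":0},{"dx":0.001,"dy":-0.001,"dz":-0.091,"roll":0}]' 0.65 30
python3 -m inch '[{"dx":0,"dy":0,"dz":0,"roll":0},{"dx":0,"dy":0,"dz":0,"roll":0},{"dx":0,"dy":0,"dz":0,"roll":0},{"dx":0,"dy":0,"dz":0,"roll":0},{"dx":0,"dy":0,"dz":0,"roll":0}]' -1 30
python3 - <<'E'
from h import *
s=snap('wrist','w3')
E
```

```text
time: 3.55
tcp_pos: [0.5506, -0.1422, 0.0011]
ee_rot: [-1.095, 1.37, -1.371]
contact_force: [0.1, 0.6, -0.4]
gripper_width: 0.824
time: 4.05
tcp_pos: [0.5506, -0.1424, 0.0016]
ee_rot: [-1.095, 1.369, -1.372]
contact_force: [-2.8, -1.1, 12.2]
gripper_width: 0.691
```

View pics/w3.png

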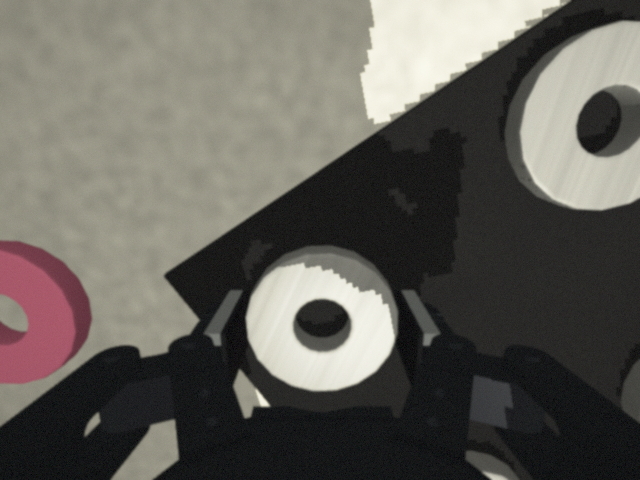

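```bash
python3 -m inch '[{"dx":0,"dy":0,"dz":0.01,"roll":0},{"dx":0,"dy":0,"dz":0.03,"roll":0},{"dx":0,"dy":0,"dz":0.06,"roll":0},{"dx":0,"dy":0,"dz":0.1,"roll":0},{"dx":-0.003,"dy":0.03,"dz":0.14,"roll":0},{"dx":-0.006,"dy":0.06,"dz":0.18,"roll":0},{"dx":-0.01,"dy":0.1,"dz":0.2,"roll":0},{"dx":-0.014,"dy":0.14,"dz":0.2,"roll":0},{"dx":-0.019,"dy":0.185,"dz":0.2,"roll":0},{"dx":-0.023,"dy":0.225,"dz":0.2,"roll":0},{"dx":-0.026,"dy":0.255,"dz":0.2,"roll":0},{"dx":-0.028,"dy":0.275,"dz":0.2,"roll":0},{"dx":-0.0285,"dy":0.2805,"dz":0.2,"roll":0},{"dx":-0.0285,"dy":0.2805,"dz":0.2,"roll":0},{"dx":-0.0285,"dy":0.2805,"dz":0.2,"roll":0},{"dx":-0.0285,"dy":0.2805,"dz":0.2,"roll":0}]'
python3 - <<'E'
from h import *
s=snap('wrist','w4'); st(); snap('scene','s4');snap('top','t4')
rings(s,.215)
E
```

```text
time: 5.7
tcp_pos: [0.5218, 0.1372, 0.2005]
ee_rot: [-1.095, 1.371, -1.372]
contact_force: [-0.2, -0.6, -2.4]
gripper_width: 0.688
time 5.75
tcp_pos [0.5218 0.1373 0.2004]
ee_rot [-1.0953  1.3714 -1.3719]
contact_force [ 0.7004  0.1764 -3.2576]
torque [ 0.0122 -0.0386  0.003 ]
gripper_width 0.687
qpos [-0.314   0.4241 -0.0709  1.8563  0.0388  0.8624 -2.1977]
blob [ 111  419   68   61 2329] [151.3 453.6] circ [0.4807 0.2242] r 0.015 res 0.0044
```

View pics/w4.png

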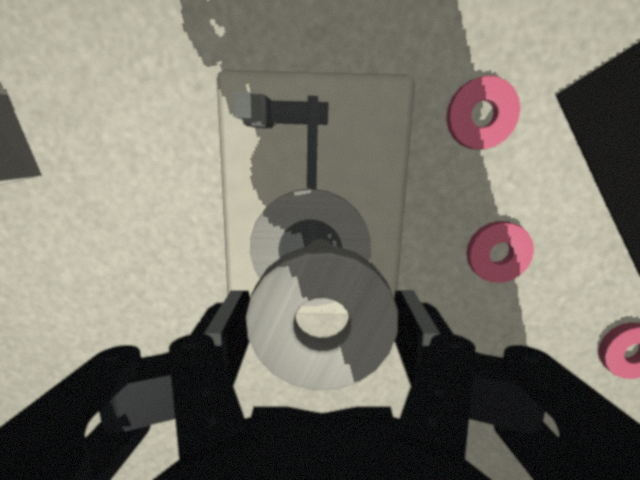

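View pics/s4.png

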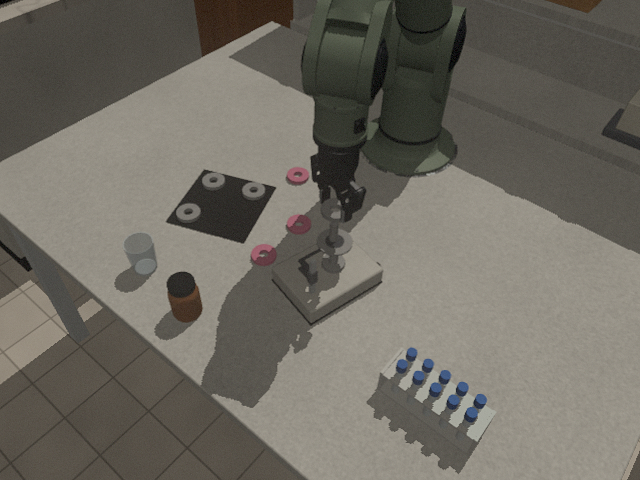

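```bash
python3 -m inch '[{"dx":-0.03,"dy":0.007,"dz":0,"roll":0},{"dx":-0.055,"dy":0.012,"dz":0,"roll":0},{"dx":-0.055,"dy":0.012,"dz":0,"roll":0},{"dx":-0.055,"dy":0.012,"dz":0,"roll":0},{"dx":-0.055,"dy":0.012,"dz":0,"roll":0}]'
python3 - <<'E'
from h import *
s=snap('wrist','w5'); st(); np.savez('w5.npz',**{k:np.array(v) for k,v in s.items()})
print(proj(s,[[.5217,.138,.173],[.5246,.144,.125]]))
im=s['pixels']; cv2.imwrite('pics/w5z.png',cv2.resize(im[100:400,210:430,::-1],None,fx=2.5,fy=2,interpolation=cv2.INTER_CUBIC))
E
```

```text
time: 6.35
tcp_pos: [0.4673, 0.1502, 0.2004]
ee_rot: [-1.095, 1.371, -1.371]
contact_force: [0.6, 0.1, -2.4]
gripper_width: 0.689
time 6.4
tcp_pos [0.4673 0.1501 0.2003]
ee_rot [-1.0954  1.3709 -1.3712]
contact_force [-0.0759 -0.9368 -2.8924]
torque [-0.0077 -0.0141  0.0319]
gripper_width 0.6871
qpos [-0.3649  0.3515 -0.0844  1.9761  0.04    0.8153 -2.2647]
[[322.28183277 169.78642786]
 [311.1158975  160.59851699]]
```

View pics/w5.png

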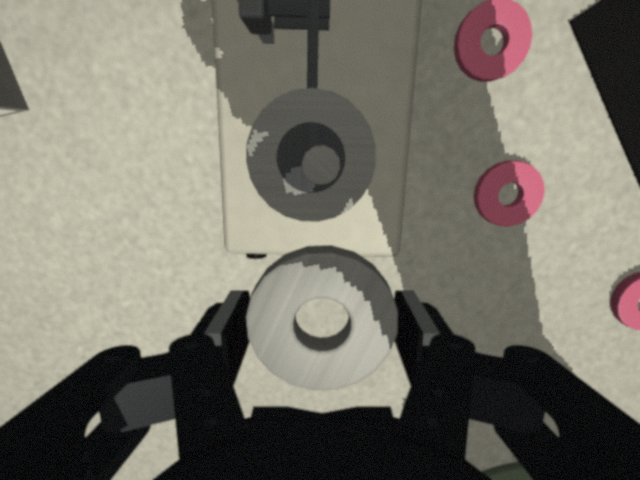

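View pics/w5z.png

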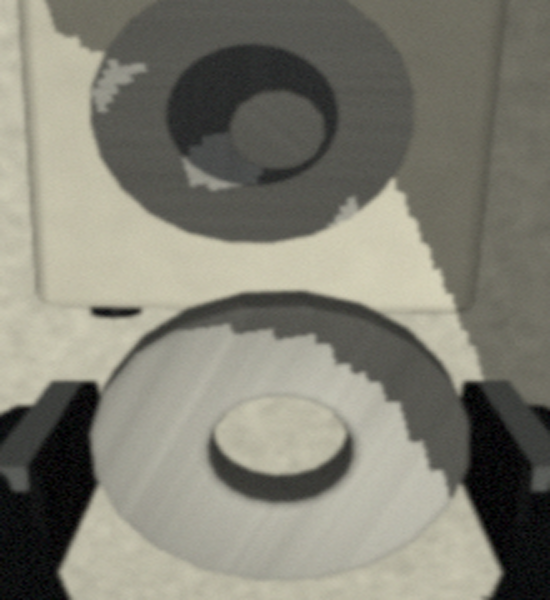

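```bash
python3 - <<'E'
from h import *
s=dict(np.load('w5.npz'))
sp=unproj(s,[320.8,164.8],.173)[0]; print('spindle',sp)
th=np.linspace(0,2*np.pi,200)
for z in(.208,.212,.216,.220):
    c=unproj(s,[322.3,323.3],z)[0]
    o=proj(s,c+np.c_[.03*np.cos(th),.03*np.sin(th),0*th]); b=proj(s,c+np.c_[.011*np.cos(th),.011*np.sin(th),0*th])
    print(z,c.round(4),'outer',o.min(0).round(1),o.max(0).round(1),'bore',b.min(0).round(1),b.max(0).round(1))
o=proj(s,sp+np.c_[.009*np.cos(th),.009*np.sin(th),0*th]);print(o.min(0),o.max(0))
E
```

```text
spindle [0.5240208 0.1381668 0.173    ]
0.208 [0.4644 0.1509 0.208 ] outer [248.5 252.9] [396.2 386.8] bore [295.3 298.3] [349.3 347.3]
0.212 [0.4664 0.1504 0.212 ] outer [246.2 250.6] [398.5 388.7] bore [294.4 297.6] [350.2 348. ]
0.216 [0.4685 0.15   0.216 ] outer [243.8 248.2] [400.9 390.6] bore [293.6 296.7] [351.  348.8]
0.22 [0.4706 0.1495 0.22  ] outer [241.2 245.6] [403.5 392.7] bore [292.6 295.9] [352.  349.6]
[300.99061424 144.26303792] [340.61200431 184.72547506]
```

```bash
python3 -m inch '[{"dx":0,"dy":0,"dz":-0.02,"roll":0},{"dx":0,"dy":0,"dz":-0.042,"roll":0},{"dx":0,"dy":0,"dz":-0.042,"roll":0},{"dx":0,"dy":0,"dz":-0.042,"roll":0},{"dx":0,"dy":0,"dz":-0.042,"roll":0}]'
python3 - <<'E'
from h import *
s=snap('wrist','w6'); st(); np.savez('w6.npz',**{k:np.array(v) for k,v in s.items()})
im=s['pixels']; cv2.imwrite('pics/w6z.png',cv2.resize(im[100:400,210:430,::-1],None,fx=2.5,fy=2,interpolation=cv2.INTER_CUBIC))
E
```

```text
time: 6.9
tcp_pos: [0.4672, 0.1505, 0.1592]
ee_rot: [-1.095, 1.37, -1.371]
contact_force: [0.0, -0.4, -2.1]
gripper_width: 0.688
time 6.95
tcp_pos [0.4672 0.1506 0.1592]
ee_rot [-1.0946  1.37   -1.3707]
contact_force [ 0.4376 -0.4711 -3.165 ]
torque [ 0.0037  0.0047 -0.0259]
gripper_width 0.6825
qpos [-0.3681  0.4123 -0.0827  2.0148  0.0506  0.715  -2.2746]
```

View pics/w6z.png

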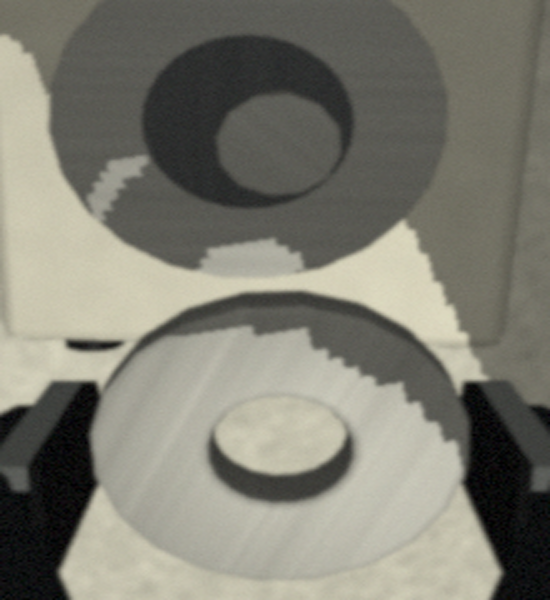

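```bash
python3 - <<'E'
from h import *
s=dict(np.load('w6.npz'))
sp=unproj(s,[321.3,171.5],.173)[0]; print('spindle',sp)
th=np.linspace(0,2*np.pi,200)
o=proj(s,sp+np.c_[.009*np.cos(th),.009*np.sin(th),0*th]);print(o.min(0),o.max(0))
for z in(.170,.172,.174):
    c=unproj(s,[322.3,323.3],z)[0]
    o=proj(s,c+np.c_[.03*np.cos(th),.03*np.sin(th),0*th])
    print(z,c.round(4),'outer',o.min(0).round(1),o.max(0).round(1))
E
```

```text
spindle [0.52426668 0.13813314 0.173     ]
[295.28255985 144.53640717] [347.32506274 197.41981541]
0.17 [0.466  0.1509 0.17  ] outer [246.6 251. ] [398.  388.3]
0.172 [0.467  0.1507 0.172 ] outer [245.5 249.9] [399.2 389.3]
0.174 [0.4681 0.1504 0.174 ] outer [244.3 248.6] [400.4 390.2]
```

```bash
python3 -m inch '[{"dx":0,"dy":0,"dz":0.027,"roll":0},{"dx":0.01,"dy":-0.002,"dz":0.027,"roll":0},{"dx":0.03,"dy":-0.007,"dz":0.027,"roll":0},{"dx":0.05,"dy":-0.011,"dz":0.027,"roll":0},{"dx":0.0572,"dy":-0.0125,"dz":0.027,"roll":0},{"dx":0.0572,"dy":-0.0125,"dz":0.027,"roll":0},{"dx":0.0572,"dy":-0.0125,"dz":0.022,"roll":0},{"dx":0.0572,"dy":-0.0125,"dz":0.017,"roll":0},{"dx":0.0572,"dy":-0.0125,"dz":0.013,"roll":0},{"dx":0.0572,"dy":-0.0125,"dz":0.009,"roll":0},{"dx":0.0572,"dy":-0.0125,"dz":0.005,"roll":0},{"dx":0.0572,"dy":-0.0125,"dz":0.001,"roll":0},{"dx":0.0572,"dy":-0.0125,"dz":0.001,"roll":0},{"dx":0.0572,"dy":-0.0125,"dz":0.001,"roll":0}]'
python3 - <<'E'
from h import *
s=snap('wrist','w7'); st(); t=snap('scene')
cv2.imwrite('pics/s7z.png',cv2.resize(t['pixels'][170:330,260:400,::-1],None,fx=4,fy=3.5,interpolation=cv2.INTER_CUBIC))
im=s['pixels']; cv2.imwrite('pics/w7z.png',cv2.resize(im[100:400,210:430,::-1],None,fx=2.5,fy=2,interpolation=cv2.INTER_CUBIC))
E
```

```text
time: 8.35
tcp_pos: [0.5238, 0.1379, 0.1593]
ee_rot: [-1.096, 1.371, -1.371]
contact_force: [0.0, -0.2, -2.2]
gripper_width: 0.687
time 8.4
tcp_pos [0.5239 0.138  0.1594]
ee_rot [-1.096   1.3704 -1.3705]
contact_force [ 0.3112  0.1811 -3.544 ]
torque [ 0.0068 -0.0103  0.0179]
gripper_width 0.6887
qpos [-0.3144  0.4827 -0.0707  1.8871  0.047   0.7733 -2.203 ]
```

View pics/w7z.png

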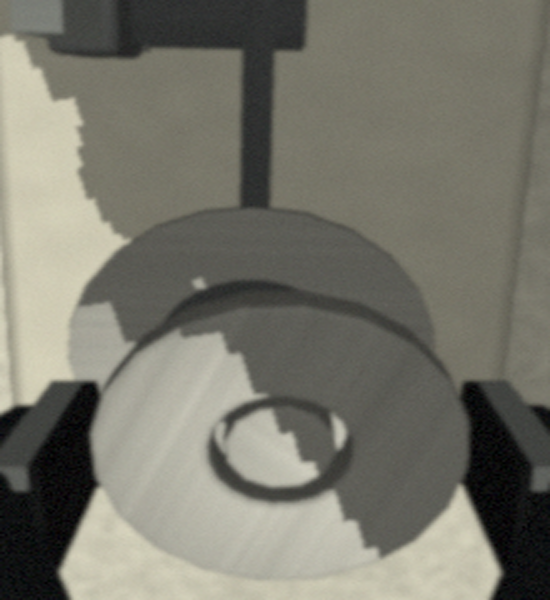

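View pics/s7z.png

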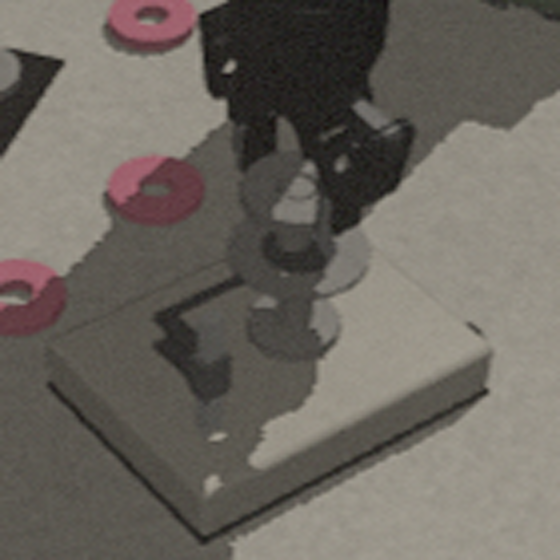

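```bash
python3 -m inch '[{"dx":0,"dy":0,"dz":-0.005,"roll":0},{"dx":0,"dy":0,"dz":-0.01,"roll":0},{"dx":0,"dy":0,"dz":-0.015,"roll":0},{"dx":0,"dy":0,"dz":-0.02,"roll":0},{"dx":0,"dy":0,"dz":-0.025,"roll":0},{"dx":0,"dy":0,"dz":-0.03,"roll":0},{"dx":0,"dy":0,"dz":-0.033,"roll":0},{"dx":0,"dy":0,"dz":-0.036,"roll":0},{"dx":0,"dy":0,"dz":-0.039,"roll":0},{"dx":0,"dy":0,"dz":-0.042,"roll":0},{"dx":0,"dy":0,"dz":-0.045,"roll":0},{"dx":0,"dy":0,"dz":-0.045,"roll":0},{"dx":0,"dy":0,"dz":-0.045,"roll":0}]'
python3 - <<'E'
from h import *
f=[]
s=snap('wrist','w8'); f.append(env.read_state()['contact_force']); t=snap('scene'); f.append(env.read_state()['contact_force']); st()
print(f)
cv2.imwrite('pics/s8z.png',cv2.resize(t['pixels'][170:330,260:400,::-1],None,fx=4,fy=3.5,interpolation=cv2.INTER_CUBIC))
im=s['pixels']; cv2.imwrite('pics/w8z.png',cv2.resize(im[100:400,210:430,::-1],None,fx=2.5,fy=2,interpolation=cv2.INTER_CUBIC))
E
```

```text
time: 9.75
tcp_pos: [0.5238, 0.138, 0.1143]
ee_rot: [-1.096, 1.37, -1.37]
contact_force: [-0.5, 0.1, -1.6]
gripper_width: 0.688
time 9.85
tcp_pos [0.5238 0.138  0.1144]
ee_rot [-1.0961  1.3705 -1.3705]
contact_force [-1.1458  0.2775 -0.4989]
torque [-0.1036  0.1846  0.0187]
gripper_width 0.6861
qpos [-0.3171  0.5498 -0.0678  1.9182  0.0566  0.6754 -2.2115]
[array([-0.94595697,  0.07500074, -0.878213  ]), array([-1.14584477,  0.27754509, -0.4988988 ])]
```

View pics/w8z.png

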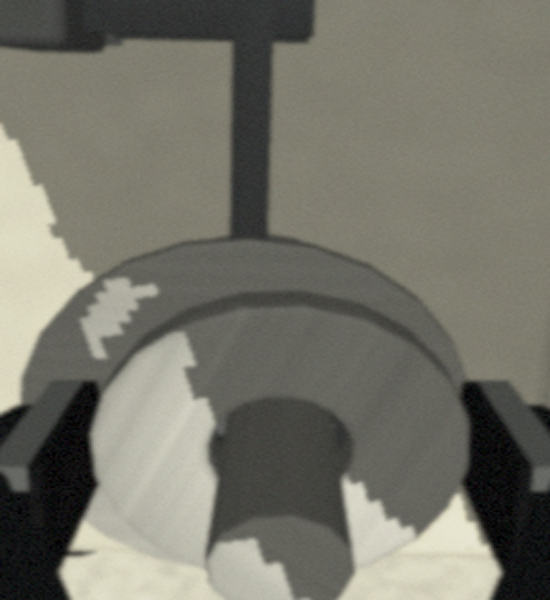

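View pics/s8z.png

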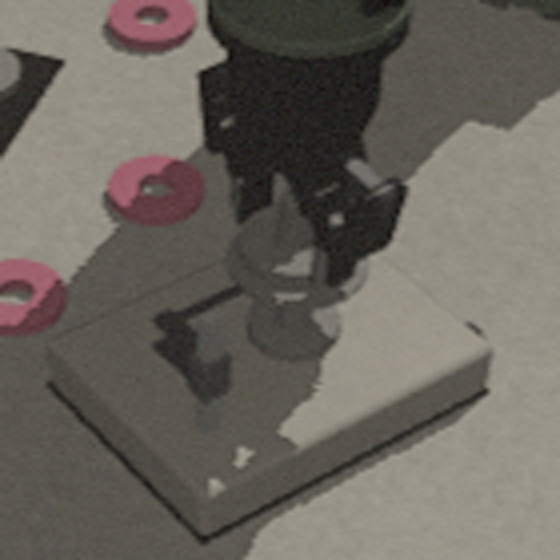

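```bash
python3 -m inch '[{"dx":-0.001,"dy":0,"dz":-0.001,"roll":0},{"dx":-0.0012,"dy":0,"dz":-0.002,"roll":0},{"dx":-0.0012,"dy":0,"dz":-0.002,"roll":0},{"dx":-0.0012,"dy":0,"dz":-0.002,"roll":0}]'
python3 -m inch '[{"dx":0,"dy":0,"dz":0,"roll":0},{"dx":0,"dy":0,"dz":0,"roll":0},{"dx":0,"dy":0,"dz":0,"roll":0}]' 0.65 30
python3 -m inch '[{"dx":0,"dy":0,"dz":0.01,"roll":0},{"dx":0,"dy":0,"dz":0.03,"roll":0},{"dx":0,"dy":0,"dz":0.06,"roll":0},{"dx":0,"dy":0,"dz":0.1,"roll":0},{"dx":0,"dy":0,"dz":0.1,"roll":0}]'
python3 - <<'E'
from h import *
s=snap('wrist','w9'); st(); t=snap('scene','s9')
cv2.imwrite('pics/s9z.png',cv2.resize(t['pixels'][170:330,260:400,::-1],None,fx=4,fy=3.5,interpolation=cv2.INTER_CUBIC))
E
```

```text
time: 10.25
tcp_pos: [0.5228, 0.138, 0.1124]
ee_rot: [-1.096, 1.37, -1.371]
contact_force: [1.0, -0.1, -0.8]
gripper_width: 0.685
time: 10.55
tcp_pos: [0.5225, 0.1379, 0.1123]
ee_rot: [-1.096, 1.371, -1.37]
contact_force: [0.4, -0.3, -0.1]
gripper_width: 0.828
time: 11.05
tcp_pos: [0.5246, 0.1386, 0.2175]
ee_rot: [-1.089, 1.367, -1.371]
contact_force: [-0.2, 0.0, -0.7]
gripper_width: 0.824
time 11.1
tcp_pos [0.5237 0.1383 0.2153]
ee_rot [-1.0914  1.3684 -1.371 ]
contact_force [-0.2325  1.2062 -0.9952]
torque [ 0.0308 -0.0014 -0.0174]
gripper_width 0.8255
qpos [-0.313   0.4065 -0.0723  1.8398  0.0369  0.8919 -2.1951]
```

View pics/w9.png

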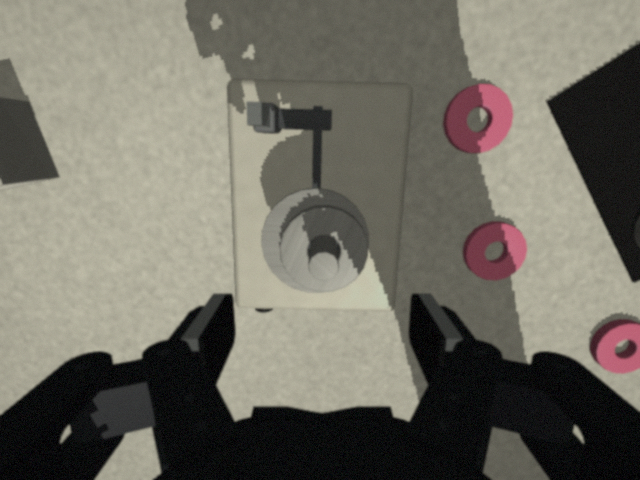

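View pics/s9z.png

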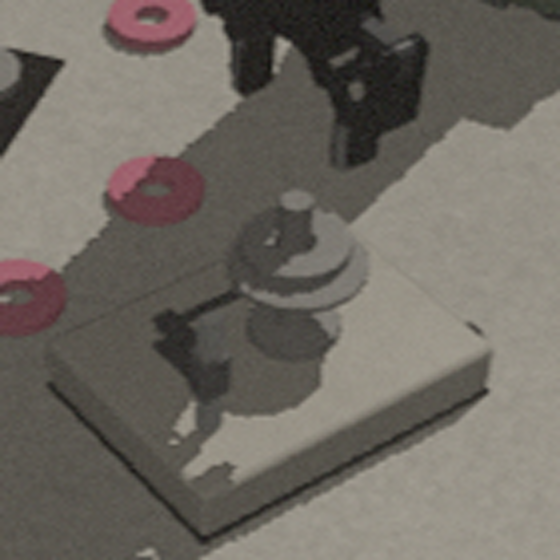

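```bash
python3 -m inch '[{"dx":0.004,"dy":-0.02,"dz":0,"roll":0},{"dx":0.012,"dy":-0.06,"dz":0,"roll":0},{"dx":0.021,"dy":-0.105,"dz":0,"roll":0},{"dx":0.03,"dy":-0.15,"dz":-0.01,"roll":0},{"dx":0.039,"dy":-0.195,"dz":-0.02,"roll":0},{"dx":0.048,"dy":-0.24,"dz":-0.035,"roll":0},{"dx":0.057,"dy":-0.285,"dz":-0.05,"roll":0},{"dx":0.066,"dy":-0.325,"dz":-0.07,"roll":0},{"dx":0.073,"dy":-0.36,"dz":-0.09,"roll":0},{"dx":0.078,"dy":-0.38,"dz":-0.11,"roll":0},{"dx":0.0795,"dy":-0.389,"dz":-0.12,"roll":0},{"dx":0.0795,"dy":-0.389,"dz":-0.12,"roll":0},{"dx":0.0795,"dy":-0.389,"dz":-0.12,"roll":0},{"dx":0.0795,"dy":-0.389,"dz":-0.12,"roll":0}]'
python3 - <<'E'
from h import *
s=snap('wrist','w10'); st(); rings(s)
E
```

```text
time: 12.55
tcp_pos: [0.6027, -0.2496, 0.0933]
ee_rot: [-1.096, 1.369, -1.37]
contact_force: [-0.3, 0.8, 0.1]
gripper_width: 0.826
time 12.6
tcp_pos [ 0.6027 -0.2498  0.0934]
ee_rot [-1.0959  1.3685 -1.3698]
contact_force [0.4337 0.2077 1.0411]
torque [ 0.0459 -0.0411 -0.0374]
gripper_width 0.8246
qpos [ 0.3099  0.723  -0.0117  1.6282  0.0102  0.7893 -1.4969]
blob [ 279  207   95   91 5758] [325.8 252. ] circ [ 0.6024 -0.2516] r 0.0293 res 0.0002
blob [ 483  427   67   53 2320] [510.4 458.2] circ [ 0.4198 -0.3529] r 0.0237 res 0.0052
blob [ 108  428   52   52 1902] [136.2 456.4] circ [ 0.4807 -0.0822] r 0.0205 res 0.0034
```

View pics/w10.png

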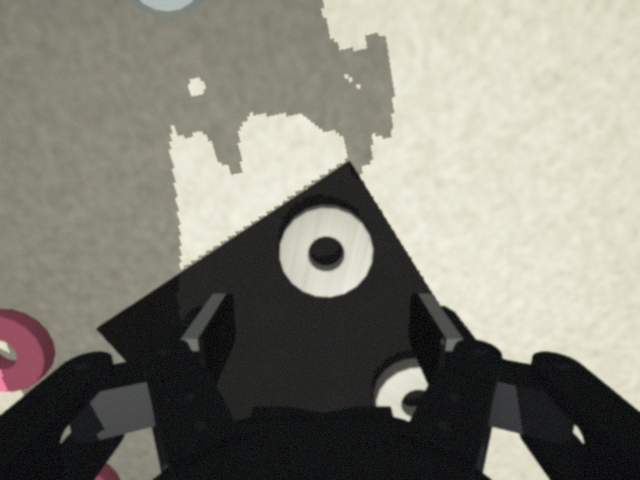

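```bash
python3 -m inch '[{"dx":0,"dy":-0.0015,"dz":-0.03,"roll":0},{"dx":0,"dy":-0.0015,"dz":-0.06,"roll":0},{"dx":0,"dy":-0.0015,"dz":-0.075,"roll":0},{"dx":0,"dy":-0.0015,"dz":-0.085,"roll":0},{"dx":0,"dy":-0.0015,"dz":-0.091,"roll":0},{"dx":0,"dy":-0.0015,"dz":-0.091,"roll":0},{"dx":0,"dy":-0.0015,"dz":-0.091,"roll":0}]' 0.65 30
python3 -m inch '[{"dx":0,"dy":0,"dz":0,"roll":0},{"dx":0,"dy":0,"dz":0,"roll":0},{"dx":0,"dy":0,"dz":0,"roll":0},{"dx":0,"dy":0,"dz":0,"roll":0},{"dx":0,"dy":0,"dz":0,"roll":0}]' -1 30
```

```text
time: 13.3
tcp_pos: [0.6026, -0.2527, 0.0022]
ee_rot: [-1.095, 1.37, -1.371]
contact_force: [-0.2, -0.8, 0.1]
gripper_width: 0.825
time: 13.8
tcp_pos: [0.6027, -0.2527, 0.0027]
ee_rot: [-1.095, 1.369, -1.371]
contact_force: [-2.5, 2.0, 9.4]
gripper_width: 0.687
```

```bash
python3 -m inch '[{"dx":0,"dy":0,"dz":0.01,"roll":0},{"dx":0,"dy":0,"dz":0.03,"roll":0},{"dx":0,"dy":0,"dz":0.06,"roll":0},{"dx":-0.004,"dy":0.02,"dz":0.1,"roll":0},{"dx":-0.01,"dy":0.05,"dz":0.135,"roll":0},{"dx":-0.018,"dy":0.088,"dz":0.165,"roll":0},{"dx":-0.027,"dy":0.132,"dz":0.185,"roll":0},{"dx":-0.036,"dy":0.177,"dz":0.19,"roll":0},{"dx":-0.045,"dy":0.222,"dz":0.19,"roll":0},{"dx":-0.054,"dy":0.266,"dz":0.19,"roll":0},{"dx":-0.063,"dy":0.31,"dz":0.19,"roll":0},{"dx":-0.071,"dy":0.346,"dz":0.19,"roll":0},{"dx":-0.077,"dy":0.375,"dz":0.19,"roll":0},{"dx":-0.0795,"dy":0.388,"dz":0.19,"roll":0},{"dx":-0.0798,"dy":0.3905,"dz":0.187,"roll":0},{"dx":-0.0798,"dy":0.3905,"dz":0.182,"roll":0},{"dx":-0.0798,"dy":0.3905,"dz":0.176,"roll":0},{"dx":-0.0798,"dy":0.3905,"dz":0.171,"roll":0},{"dx":-0.0798,"dy":0.3905,"dz":0.171,"roll":0},{"dx":-0.0798,"dy":0.3905,"dz":0.171,"roll":0}]'
python3 - <<'E'
from h import *
s=snap('wrist','w11'); st()
im=s['pixels']; cv2.imwrite('pics/w11z.png',cv2.resize(im[100:400,210:430,::-1],None,fx=2.5,fy=2,interpolation=cv2.INTER_CUBIC))
E
```

```text
time: 15.8
tcp_pos: [0.5224, 0.1375, 0.1721]
ee_rot: [-1.096, 1.371, -1.371]
contact_force: [-0.6, -0.0, -2.8]
gripper_width: 0.683
time 15.85
tcp_pos [0.5224 0.1376 0.1723]
ee_rot [-1.0959  1.3709 -1.3709]
contact_force [-0.126   0.4463 -2.5824]
torque [ 0.0044 -0.0159  0.0026]
gripper_width 0.6846
qpos [-0.3263  0.4624 -0.0549  1.8807  0.0342  0.7994 -2.1922]
```

View pics/w11z.png

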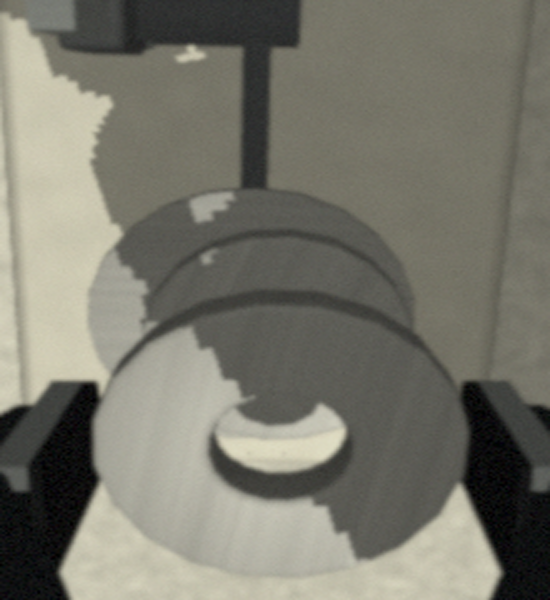

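```bash
python3 -m inch '[{"dx":0,"dy":0,"dz":-0.004,"roll":0},{"dx":0,"dy":0,"dz":-0.008,"roll":0},{"dx":0,"dy":0,"dz":-0.012,"roll":0},{"dx":0,"dy":0,"dz":-0.016,"roll":0},{"dx":0,"dy":0,"dz":-0.02,"roll":0},{"dx":0,"dy":0,"dz":-0.024,"roll":0},{"dx":0,"dy":0,"dz":-0.024,"roll":0}]'
python3 - <<'E'
from h import *
s=snap('wrist','w12'); st();t=snap('scene')
im=s['pixels']; a=cv2.resize(im[100:400,210:430,::-1],None,fx=1.8,fy=1.8,interpolation=cv2.INTER_CUBIC)
b=cv2.resize(t['pixels'][190:290,280:360,::-1],(400,540),interpolation=cv2.INTER_CUBIC)
cv2.imwrite('pics/w12z.png',np.hstack([a,b]))
E
```

```text
time: 16.55
tcp_pos: [0.5223, 0.1379, 0.1478]
ee_rot: [-1.096, 1.371, -1.371]
contact_force: [1.9, -0.3, -1.8]
gripper_width: 0.684
time 16.6
tcp_pos [0.5224 0.1379 0.1481]
ee_rot [-1.0962  1.3706 -1.3705]
contact_force [ 0.9542 -0.8487 -2.3073]
torque [-0.0128 -0.1841  0.0036]
gripper_width 0.6875
qpos [-0.3274  0.4969 -0.0545  1.8999  0.0383  0.7459 -2.1959]
```

View pics/w12z.png

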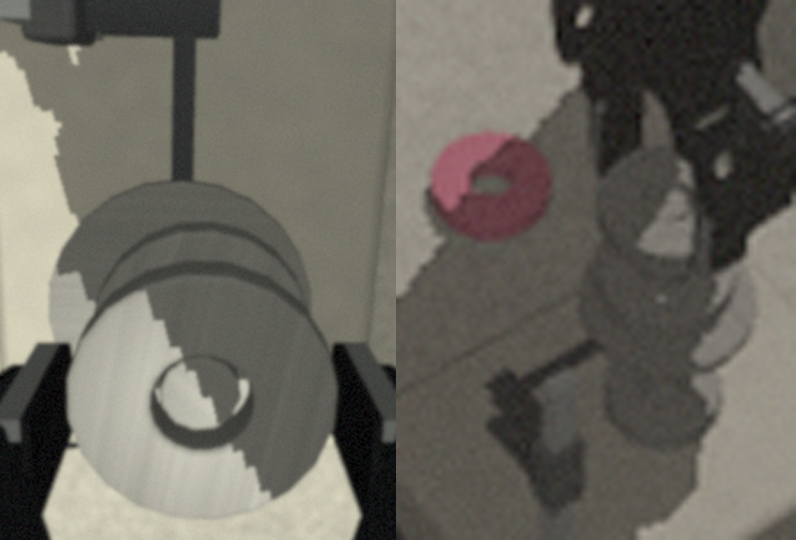

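```bash
python3 -m inch '[{"dx":0.0006,"dy":0,"dz":0,"roll":0},{"dx":0.0012,"dy":0,"dz":-0.002,"roll":0},{"dx":0.0012,"dy":0,"dz":-0.006,"roll":0},{"dx":0.0012,"dy":0,"dz":-0.01,"roll":0},{"dx":0.0012,"dy":0,"dz":-0.014,"roll":0},{"dx":0.0012,"dy":0,"dz":-0.018,"roll":0},{"dx":0.0012,"dy":0,"dz":-0.021,"roll":0},{"dx":0.0012,"dy":0,"dz":-0.024,"roll":0},{"dx":0.0012,"dy":0,"dz":-0.027,"roll":0},{"dx":0.0012,"dy":0,"dz":-0.03,"roll":0},{"dx":0.0012,"dy":0,"dz":-0.032,"roll":0},{"dx":0.0012,"dy":0,"dz":-0.032,"roll":0},{"dx":0.0012,"dy":0,"dz":-0.032,"roll":0}]'
python3 - <<'E'
from h import *
F=[]
s=snap('wrist','w13'); st();F.append(env.read_state()['contact_force']);t=snap('scene');F.append(env.read_state()['contact_force'])
print(F)
im=s['pixels']; a=cv2.resize(im[100:400,210:430,::-1],None,fx=1.8,fy=1.8,interpolation=cv2.INTER_CUBIC)
b=cv2.resize(t['pixels'][190:290,280:360,::-1],(400,540),interpolation=cv2.INTER_CUBIC)
cv2.imwrite('pics/w13z.png',np.hstack([a,b]))
E
```

```text
time: 17.95
tcp_pos: [0.5235, 0.138, 0.1164]
ee_rot: [-1.096, 1.371, -1.371]
contact_force: [-0.7, 0.1, 0.6]
gripper_width: 0.692
time 18.0
tcp_pos [0.5235 0.1379 0.1164]
ee_rot [-1.0961  1.3705 -1.3705]
contact_force [-0.3852  0.0747 -0.9611]
torque [-0.0286  0.2642  0.0133]
gripper_width 0.6858
qpos [-0.328   0.5463 -0.0531  1.9183  0.044   0.6781 -2.2001]
[array([-0.38516776,  0.07465521, -0.96114928]), array([-1.5164565 ,  0.90799955, -0.58943605])]
```

View pics/w13z.png

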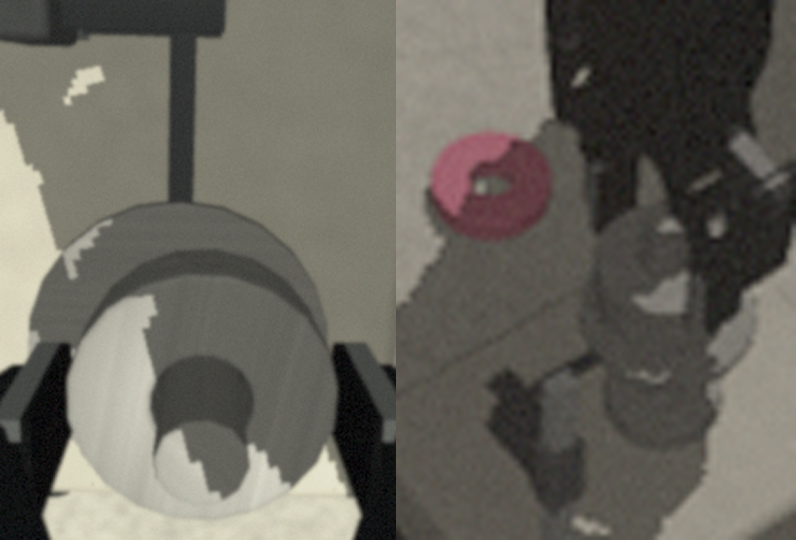

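```bash
python3 -m inch '[{"dx":-0.0005,"dy":0,"dz":-0.001,"roll":0},{"dx":-0.0007,"dy":0,"dz":-0.002,"roll":0},{"dx":-0.0007,"dy":0,"dz":-0.002,"roll":0},{"dx":-0.0007,"dy":0,"dz":-0.002,"roll":0}]'
python3 -m inch '[{"dx":0,"dy":0,"dz":0,"roll":0},{"dx":0,"dy":0,"dz":0,"roll":0},{"dx":0,"dy":0,"dz":0,"roll":0}]' 0.65 30
python3 -m inch '[{"dx":0,"dy":0,"dz":0.01,"roll":0},{"dx":0,"dy":0,"dz":0.03,"roll":0},{"dx":0,"dy":0,"dz":0.06,"roll":0},{"dx":0,"dy":0,"dz":0.1,"roll":0},{"dx":0,"dy":0,"dz":0.1,"roll":0}]'
python3 - <<'E'
from h import *
s=snap('wrist','w14'); t=snap('scene'); np.savez('s14.npz',**{k:np.array(v) for k,v in t.items()})
a=cv2.resize(s['pixels'][60:360,210:430,::-1],None,fx=1.8,fy=1.8,interpolation=cv2.INTER_CUBIC)
b=cv2.resize(t['pixels'][200:300,285:365,::-1],(400,540),interpolation=cv2.INTER_CUBIC)
cv2.imwrite('pics/w14z.png',np.hstack([a,b]))
E
```

```text
time: 18.45
tcp_pos: [0.523, 0.138, 0.1144]
ee_rot: [-1.096, 1.37, -1.371]
contact_force: [1.0, -0.4, -0.5]
gripper_width: 0.686
time: 18.75
tcp_pos: [0.5227, 0.138, 0.1142]
ee_rot: [-1.096, 1.371, -1.37]
contact_force: [0.5, 0.4, -0.2]
gripper_width: 0.827
time: 19.25
tcp_pos: [0.5248, 0.1385, 0.2195]
ee_rot: [-1.089, 1.367, -1.371]
contact_force: [1.4, 0.4, 0.0]
gripper_width: 0.823
```

View pics/w14z.png

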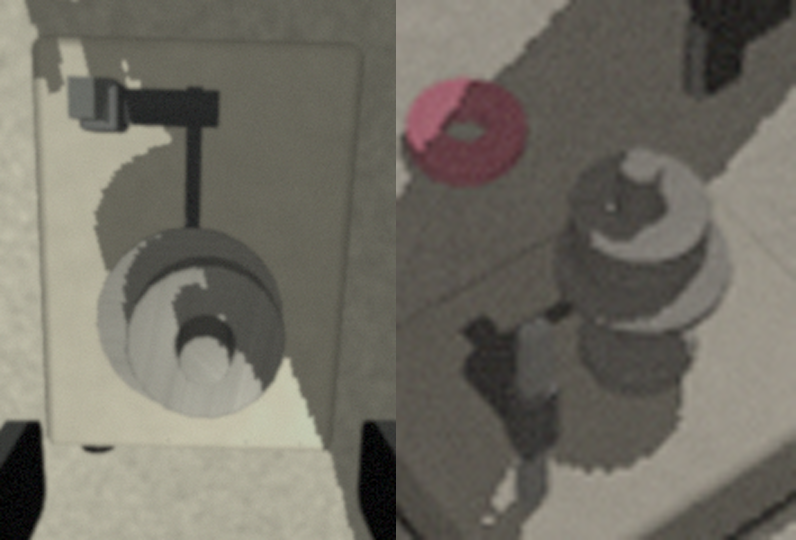

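```bash
python3 -m inch '[{"dx":0.003,"dy":-0.03,"dz":0,"roll":0},{"dx":0.01,"dy":-0.065,"dz":0,"roll":0},{"dx":0.017,"dy":-0.101,"dz":-0.02,"roll":0},{"dx":0.017,"dy":-0.101,"dz":-0.06,"roll":0},{"dx":0.017,"dy":-0.101,"dz":-0.095,"roll":0},{"dx":0.017,"dy":-0.101,"dz":-0.114,"roll":0},{"dx":0.017,"dy":-0.101,"dz":-0.114,"roll":0},{"dx":0.017,"dy":-0.101,"dz":-0.114,"roll":0},{"dx":0.017,"dy":-0.101,"dz":-0.114,"roll":0}]'
python3 - <<'E'
from h import *
s=snap('wrist','w15');np.savez('w15.npz',**{k:np.array(v) for k,v in s.items()}); st()
E
```

```text
time: 20.25
tcp_pos: [0.5403, 0.037, 0.1014]
ee_rot: [-1.095, 1.37, -1.371]
contact_force: [-0.5, -0.8, 0.3]
gripper_width: 0.821
time 20.3
tcp_pos [0.5404 0.037  0.1014]
ee_rot [-1.0947  1.3695 -1.3709]
contact_force [-0.587   0.3985  0.4268]
torque [ 0.0309 -0.023   0.0279]
gripper_width 0.8219
qpos [-0.1551  0.5697 -0.031   1.9282  0.028   0.6425 -1.996 ]
```

View pics/w15.png

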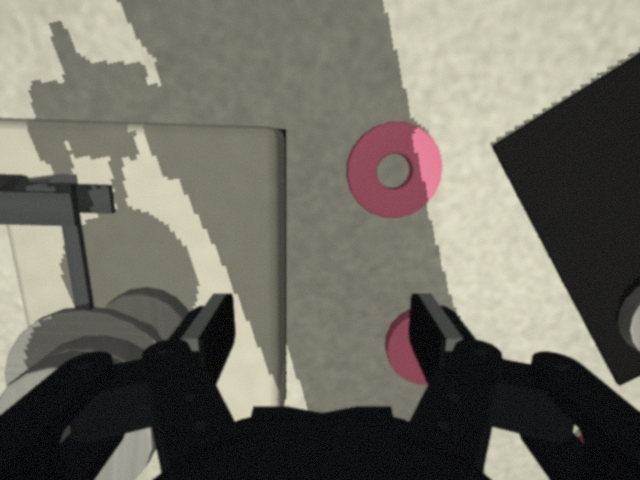

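```bash
python3 - <<'E'
from h import *
s=dict(np.load('w15.npz')); im=s['pixels']
cv2.imwrite('pics/w15z.png',cv2.resize(np.clip(im[130:330,0:200,::-1].astype(float)*1.6,0,255).astype(np.uint8),None,fx=4,fy=3,interpolation=cv2.INTER_CUBIC))
a=np.radians(-12.7); X=np.array([np.cos(a),np.sin(a)]);Y=np.array([-X[1],X[0]]); c=np.array([.5235,.1437])
W=lambda x,y,z:np.r_[c+x*X+y*Y,z]
for z in(.085,.090,.095,.1,.105,.11): print(z,'tip corners',proj(s,[W(.088,-.003,z),W(.088,.003,z),W(.04,-.003,z)]).round(1).tolist())
E
```

```text
0.085 tip corners [[96.5, 189.3], [82.4, 189.2], [113.5, 292.6]]
0.09 tip corners [[89.3, 190.8], [74.8, 190.8], [107.4, 297.0]]
0.095 tip corners [[81.7, 192.5], [66.7, 192.4], [100.9, 301.7]]
0.1 tip corners [[73.6, 194.2], [58.0, 194.2], [94.0, 306.7]]
0.105 tip corners [[64.9, 196.1], [48.7, 196.0], [86.7, 312.1]]
0.11 tip corners [[55.5, 198.1], [38.7, 198.1], [78.8, 317.7]]
```

View pics/w15z.png

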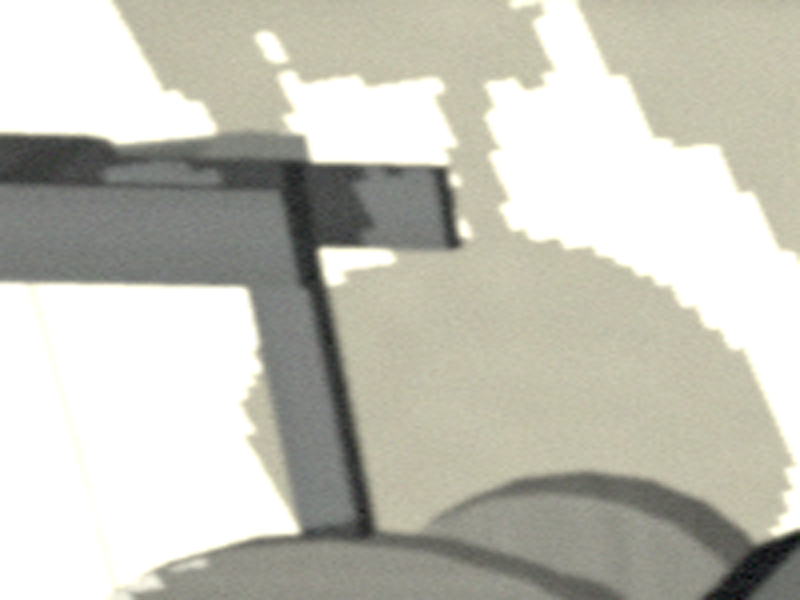

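```bash
python3 -m inch '[{"dx":0,"dy":0,"dz":0.04,"roll":0},{"dx":0,"dy":0,"dz":0.08,"roll":0},{"dx":-0.005,"dy":0.04,"dz":0.09,"roll":0},{"dx":-0.012,"dy":0.08,"dz":0.09,"roll":0},{"dx":-0.017,"dy":0.101,"dz":0.09,"roll":0},{"dx":-0.017,"dy":0.101,"dz":0.09,"roll":0},{"dx":-0.017,"dy":0.101,"dz":0.09,"roll":0},{"dx":-0.017,"dy":0.101,"dz":0.09,"roll":0}]'
python3 - <<'E'
from h import *
s=snap('wrist','w16');np.savez('w16.npz',**{k:np.array(v) for k,v in s.items()}); st()
im=s['pixels']
cv2.imwrite('pics/w16z.png',cv2.resize(np.clip(im[60:210,220:370,::-1].astype(float)*1.6,0,255).astype(np.uint8),None,fx=4,fy=4,interpolation=cv2.INTER_CUBIC))
E
```

```text
time: 21.1
tcp_pos: [0.5232, 0.1369, 0.1908]
ee_rot: [-1.095, 1.371, -1.372]
contact_force: [-0.1, -0.4, -0.3]
gripper_width: 0.828
time 21.15
tcp_pos [0.5231 0.1369 0.1906]
ee_rot [-1.095   1.3712 -1.372 ]
contact_force [-0.5755  0.2236 -0.2056]
torque [-0.0135 -0.0001 -0.0382]
gripper_width 0.8247
qpos [-0.3302  0.4381 -0.0474  1.8639  0.0275  0.8398 -2.1853]
```

View pics/w16z.png

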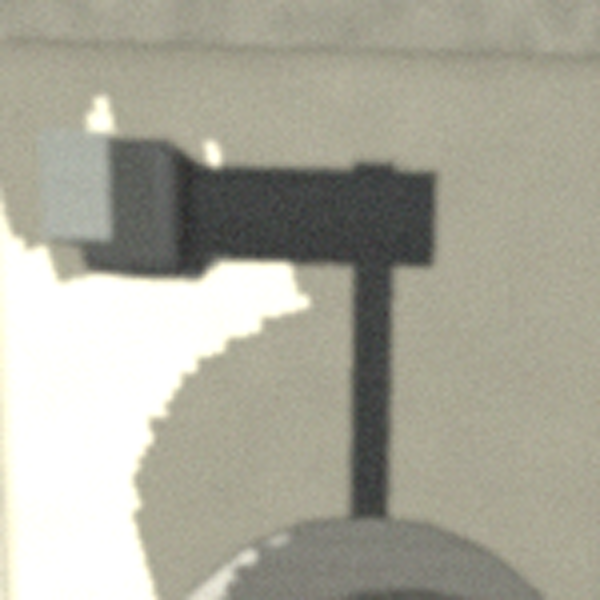

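```bash
python3 - <<'E'
from h import *
a=dict(np.load('w15.npz'));b=dict(np.load('w16.npz'))
for z in np.arange(.084,.122,.003):
    pn=unproj(b,[[329,126],[329,102.9]],z)
    L=unproj(b,[[317.6,126],[316.6,187]],z); u=proj(a,L)
    f=lambda row:u[0,0]+(row-u[0,1])*(u[1,0]-u[0,0])/(u[1,1]-u[0,1])
    print(round(z,3),'tab end',proj(a,pn).round(1).tolist(),'pointer@226.5,%.1f @306.7,%.1f'%(f(226.5),f(306.7)))
E
```

```text
0.084 tab end [[119.8, 210.4], [114.8, 178.3]] pointer@226.5,105.1 @306.7,116.3
0.087 tab end [[116.0, 212.0], [110.9, 179.7]] pointer@226.5,101.0 @306.7,112.5
0.09 tab end [[112.1, 213.5], [106.8, 181.1]] pointer@226.5,96.8 @306.7,108.5
0.093 tab end [[108.0, 215.1], [102.6, 182.6]] pointer@226.5,92.4 @306.7,104.4
0.096 tab end [[103.7, 216.8], [98.2, 184.1]] pointer@226.5,87.8 @306.7,100.0
0.099 tab end [[99.3, 218.6], [93.6, 185.7]] pointer@226.5,83.1 @306.7,95.5
0.102 tab end [[94.7, 220.4], [88.9, 187.3]] pointer@226.5,78.1 @306.7,90.9
0.105 tab end [[90.0, 222.3], [84.0, 189.0]] pointer@226.5,72.9 @306.7,86.0
0.108 tab end [[85.0, 224.3], [78.8, 190.8]] pointer@226.5,67.4 @306.7,80.8
0.111 tab end [[79.8, 226.4], [73.4, 192.6]] pointer@226.5,61.7 @306.7,75.5
0.114 tab end [[74.4, 228.5], [67.8, 194.6]] pointer@226.5,55.8 @306.7,69.9
0.117 tab end [[68.7, 230.8], [62.0, 196.6]] pointer@226.5,49.6 @306.7,64.0
0.12 tab end [[62.8, 233.1], [55.8, 198.7]] pointer@226.5,43.0 @306.7,57.8
```

```bash
python3 -m inch '[{"dx":-0.01,"dy":0,"dz":0.03,"roll":0},{"dx":-0.04,"dy":-0.02,"dz":0.06,"roll":0},{"dx":-0.06,"dy":-0.06,"dz":0.07,"roll":0},{"dx":-0.06,"dy":-0.1,"dz":0.07,"roll":0},{"dx":-0.06,"dy":-0.14,"dz":0.07,"roll":0},{"dx":-0.06,"dy":-0.14,"dz":0.07,"roll":0},{"dx":-0.06,"dy":-0.14,"dz":0.07,"roll":0},{"dx":-0.06,"dy":-0.14,"dz":0.07,"roll":0}]'
python3 - <<'E'
from h import *
s=snap('scene','s17');t=snap('top','t17')
a=cv2.resize(s['pixels'][160:330,170:390,::-1],(500,386),interpolation=cv2.INTER_CUBIC)
b=cv2.resize(t['pixels'][190:320,260:390,::-1],(300,386),interpolation=cv2.INTER_CUBIC)
cv2.imwrite('pics/f17.png',np.hstack([a,b]))
E
```

```text
time: 21.95
tcp_pos: [0.4628, -0.0018, 0.2603]
ee_rot: [-1.096, 1.371, -1.37]
contact_force: [-0.2, 1.5, 0.6]
gripper_width: 0.821
```

View pics/f17.png

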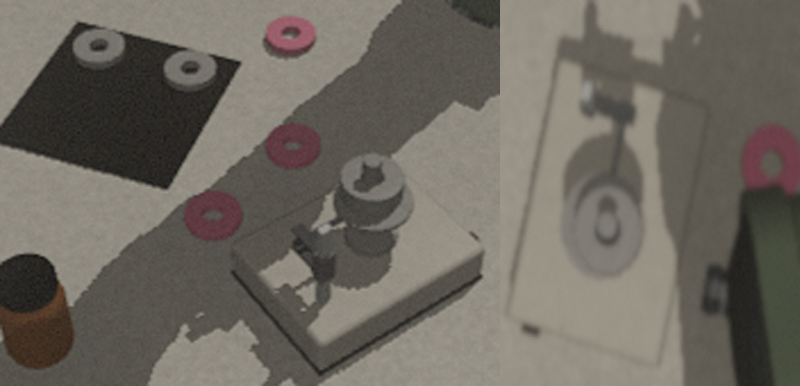

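```bash
python3 - <<'E'
from h import *
print(env.close_job())
E
```

```text
the job is handed in; nothing more can be done
None
```

I threaded two rings onto the spindle and handed the job in at about 22 s. The other two rings stayed flat on the mat.

**Placing:** I found the spindle with the wrist camera, and small sideways forces while lowering corrected the aim by about 1 mm. Each ring went down until the pan carried almost all its weight, and only then did I open the gripper. The force readings near the pan stayed under 4 N.

**Last checks:**
- **Pointer:** two wrist views put the pointer about 1 mm above the middle of the marker tabs. I trust that to about 2 mm, and the limit is 9 mm. A rougher single-view estimate gave about 4 mm above, which is also inside. I did not measure the pointer again after the arm backed off.
- **Rings and arm:** the final scene and top pictures show both rings stacked flat. The gripper is well clear of everything.
- **Disagreement:** the wrist camera put the spindle about 2.5 mm further along x than the other two cameras. The forces suggested the true position lies between the two.
- **Refused calls:** two early move calls were refused because I left out some row keys. Nothing moved.

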